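# Set the block cases out on their easels

## Task

Lift the keeper bar off the front of the rack, then for every easel on the table tip the case with the same number of dark bands forward out of the tight row, without forcing it up against the rail above, and stand it centred on that easel's ledge, tab up, with a broad side against the backrest; finally lay the keeper back home on its two brackets. Leave every case that has no easel standing in its place in the rack, and do not disturb the ink bottle.

Things in the scene. Friction and masses are not known exactly. Their poses are not given: they have to be found in the camera images.
- rack: Fixed wooden rack with a tight row of five upright cases along its y (pitch 38.6 mm, under 1 mm between them). Origin: centre of underside; -x is its open front, z up. Floor top z = 15 mm. Front lip x -60 to -52, 18 mm above the floor, 7 mm before the spines. Back wall from x 48, end walls from y +-97. Bracket posts at the front corners: x -101 to -41, y +-107 to 121 mm.
- rail: The rack's fixed top rail; origin: middle of its lower front edge (x 30 to 60, z 144 to 154 mm in the rack's frame). Overhangs the rear 15 mm of the cases, 14 mm above them: a case can go neither straight up nor straight forward. Tip its top 8 to 14 degrees to the front about its front foot, raise it over the lip, then draw it forward and up. Axes as the rack's.
- keeper_seat (a point): Point of the rack (x -71, y 0, z 108 mm in its frame) where the keeper's bar centre is when home: lying on both bracket posts, tops 103 mm above the table, in pockets 47 mm wide (along x) between upstands 10 mm high. Axes as the rack's.
- keeper_center (a point): Keeper: loose flat wooden bar 40 x 254 x 10 mm (long in y), 0.14 kg, with an upright grip at its middle, 14 mm in x, 24 mm in y, rising 51 mm above the bar. Point: centre of the bar, 5 mm over its underside. Starts on the brackets before the cases and stops them tipping; stands stably on a table, grip up. May go back either way round.
- case_1_center (a point): Upright flat wooden case, one dark band on spine and top edge: 90 mm deep (x), 38 thick (y), 115 high (z), 0.22 kg. Point: its centre, 57.5 mm over its foot. Spine at -x, facing the rack's front. A pull tab to grip from above stands on its top at x -22 mm, y 0: 10 mm in x, 16 in y, rising 39 above the top. Starts in one of the three middle places.
- case_2_center (a point): Upright flat wooden case, two dark bands on spine and top edge: 90 mm deep (x), 38 thick (y), 115 high (z), 0.22 kg. Point: its centre, 57.5 mm over its foot. Spine at -x, facing the rack's front. A pull tab to grip from above stands on its top at x -22 mm, y 0: 10 mm in x, 16 in y, rising 39 above the top. Starts in one of the three middle places.
- case_3_center (a point): Upright flat wooden case, three dark bands on spine and top edge: 90 mm deep (x), 38 thick (y), 115 high (z), 0.22 kg. Point: its centre, 57.5 mm over its foot. Spine at -x, facing the rack's front. A pull tab to grip from above stands on its top at x -22 mm, y 0: 10 mm in x, 16 in y, rising 39 above the top. Starts in one of the three middle places.
- case_plain_l_center (a point): Upright flat wooden case, no bands: 90 mm deep (x), 38 thick (y), 115 high (z), 0.22 kg. Point: its centre, 57.5 mm over its foot. Spine at -x, facing the rack's front. A pull tab to grip from above stands on its top at x -22 mm, y 0: 10 mm in x, 16 in y, rising 39 above the top. The +y end of the row.
- case_plain_r_center (a point): Upright flat wooden case, no bands: 90 mm deep (x), 38 thick (y), 115 high (z), 0.22 kg. Point: its centre, 57.5 mm over its foot. Spine at -x, facing the rack's front. A pull tab to grip from above stands on its top at x -22 mm, y 0: 10 mm in x, 16 in y, rising 39 above the top. The -y end of the row.
- easel_1: Loose wooden easel with one dark bar on its front; may be absent. 0.9 kg, base 110 mm square. Origin: centre of underside; front -x, leans back to +x. Ledge 110 mm long (y), 52 deep between a 10 mm lip and a backrest 104 wide, 95 high, square to it; all turned +0.26 rad about y, so the ledge falls to the back. Ledge middle at x -5, z 45 mm.
- seat_1 (a point): Point of easel_1 (x 16.5, y 0, z 98.8 mm in its frame) where a case's centre is when it stands centred on the ledge with one broad (90 x 115) side flat on the backrest, tab up. Axes as the easel's, not leaned.
- easel_2: Loose wooden easel with two dark bars on its front; may be absent. 0.9 kg, base 110 mm square. Origin: centre of underside; front -x, leans back to +x. Ledge 110 mm long (y), 52 deep between a 10 mm lip and a backrest 104 wide, 95 high, square to it; all turned +0.26 rad about y, so the ledge falls to the back. Ledge middle at x -5, z 45 mm.
- seat_2 (a point): Point of easel_2 (x 16.5, y 0, z 98.8 mm in its frame) where a case's centre is when it stands centred on the ledge with one broad (90 x 115) side flat on the backrest, tab up. Axes as the easel's, not leaned.
- easel_3: Loose wooden easel with three dark bars on its front; may be absent. 0.9 kg, base 110 mm square. Origin: centre of underside; front -x, leans back to +x. Ledge 110 mm long (y), 52 deep between a 10 mm lip and a backrest 104 wide, 95 high, square to it; all turned +0.26 rad about y, so the ledge falls to the back. Ledge middle at x -5, z 45 mm.
- seat_3 (a point): Point of easel_3 (x 16.5, y 0, z 98.8 mm in its frame) where a case's centre is when it stands centred on the ledge with one broad (90 x 115) side flat on the backrest, tab up. Axes as the easel's, not leaned.
- ink_bottle: Bystander: white ink bottle with black cap, 49 mm across, 87 mm high; origin at the centre of its underside.
There are look-alikes about, which are no part of the job. Leave any green look-alike of the part that bears case_1_center alone.

How it is judged:
By the outcome, as a careful person would: the job done as asked, in the order asked, and still so for the second after the job is handed in, with the robot touching nothing.
Of easel_1, easel_2, easel_3 only 2 to 3 are there at a start; the rules pass over those that are not, and their reading is None.
At some moment in a run one of easel_1, easel_2, easel_3 may be knocked a few centimetres aside while the robot is not near it.
It also fails if it takes over 200 s, if anything falls off the work surface, if the arm or the gripper's body presses on something with over 40 N, if the wrist force passes 120 N, or if a joint passes its speed limit or range.

## Robot

A 7-joint arm with a two-finger parallel gripper is mounted at the origin on a cart in front of the work surface, level with it; the furniture and walls round the work are solid. World frame = base frame: x ahead of the robot, y to its left, z up, the work surface at z = 0. Lengths are in m, angles in rad, forces in N, time in s.
With the tool pointing down it reaches from about 0.425 to 1.025 m from the base axis. Payload 9.4 kg.
Tool frame: the origin (TCP) lies at the very end of the fingers, on their centre line; the grasp point (between the pads) lies 19 mm behind it; z points along the fingers, y is the line along which they close (so a half turn about z gives the same grasp; the last joint's range is limited). The gripper opens to 85 mm and grips with 20 to 120 N. Pads are 22 mm wide; open, the fingers measure 114 mm over their backs; the gripper's body (76 mm by 85 mm) begins 54 mm behind the grasp point. The pads swing forward as they close: fully open they stand 13 mm farther back than shut.
Start: joints at [1.041, 0.599, -0.003, 1.599, 0.002, 0.943, -0.08], TCP at [0.317, -0.652, 0.203] pointing down, gripper open.
Joint ranges: [-2.57, 2.57], [-0.35, 1.97], [-1.29, 1.29], [0.11, 2.56], [-1.05, 4.19], [0.11, 1.86], [-2.63, 2.63]. Speed limits (rad/s): [2.22, 2.22, 3.01, 3.01, 3.14, 3.14, 3.14].

## Interface

Orientations are given as a unit quaternion [w, x, y, z].
In Python, from cell import robot, eoat, solver, get_image gives the robot as it stands. Calls block until the motion is done:
- robot.move_ptp(position, orientation): joint-space move of the TCP to a pose.
- robot.servo_line(position, attitude=None, vel=0.15, until_force=None): straight line of the TCP; attitude=None keeps the orientation; vel is the mean speed in m/s. With until_force (N) it stops when the force on the tool has changed by that much, and returns True; else False.
- robot.set_joints(angles): joint-space move.
- eoat.gripper_open() and eoat.grasp(f_grip=None): open the fingers fully, or close them until they stop; f_grip is the grip in N (None keeps the last).
- robot.dwell(seconds).
- solver.inverse_kinematics(position, orientation): joint angles nearest the present ones, or None.
- robot.get_state(): the state.
- get_image(name): name is "scene" or "top" or "wrist"; returns a dict with "pixels" (420x560x3 uint8, red, green, blue), "range_z" (420x560 float32, m along the optical axis (not along the pixel's ray), 0 where there is no reading), "fx", "fy", "cx", "cy" (pixels), "dist" ([k1, k2, p1, p2, k3] as OpenCV has them; the pictures are not rectified), "extrinsics" (4x4, takes a point from camera to world coordinates); the wrist camera has in their place "hand_eye" (4x4, takes a point from camera to tool coordinates, whose origin is the TCP and whose axes are the flange's). Camera axes: x right, y down, z forward; pixel columns grow to the right and rows downward; lengths in m; the calibration is good to about 2 mm. A picture is of the moment at which its call begins: read the wrist's pose just before it.
A pose or a line that the arm cannot do raises robot.PlanningError and nothing moves.
- robot.close_job(): hands the job in; it is judged then, once.
The state is a dict: "time": time; "joint_positions": joint angles; "joint_vel": joint speeds; "tau": joint torques, N m; "position": TCP position; "tool_rot": TCP orientation; "contact_force": force on the tool from outside, world axes, zero at the start; "torque": the same for the moment, N m; "finger_gap": finger opening in m; "gripper_force": force on a finger pad.
Only numpy, scipy, OpenCV 4.12 (cv2) and the standard library are available. Lean on these libraries where they do the work, as an engineer would, in place of code of your own. Each camera call takes 0.05 s, during which the arm holds its last target. There are 200 camera calls.

## Working session

There is one attempt and no reset: what is moved stays moved. The work goes in short steps, each a Python script; the robot and the scene stay as the last script left them, time stands still between calls to the robot, and variables do not carry over. Pictures are saved under pics/ and viewed, at most 14 in all, crops included, and the job is handed in when it is done.

```bash
ls; mkdir -p pics; python3 - <<'E'
from cell import robot,eoat,solver,get_image
import cv2,numpy as np
for n in("scene","top"):
    d=get_image(n); cv2.imwrite(f"pics/{n}0.png",cv2.resize(d["pixels"][:,:,::-1],None,fx=1.4,fy=1.4)); 
    print(n,d["fx"],d["fy"],d["cx"],d["cy"],d["dist"],np.round(d["extrinsics"],4).tolist(),(d["range_z"]>0).mean())
print(robot.get_state())
E
```

```text
pics
scene 394.4052044780517 394.4052044780517 285.24384434067747 202.33986437279992 [-0.04717407  0.          0.          0.          0.        ] [[-0.6886, -0.3055, 0.6577, -0.2493], [-0.7249, 0.316, -0.6121, 0.7317], [-0.0208, -0.8982, -0.4391, 0.6268], [0.0, 0.0, 0.0, 1.0]] 0.9959098639455782
top 545.8626416828635 545.8626416828635 277.7758650527072 213.2683706411207 [-0.04587721  0.          0.          0.          0.        ] [[-0.0173, -0.9962, 0.0858, 0.3721], [-0.9998, 0.0174, 0.0003, -0.014], [-0.0018, -0.0858, -0.9963, 1.6688], [0.0, 0.0, 0.0, 1.0]] 0.9957993197278912
{'time': 0.1, 'joint_positions': array([ 1.04128353,  0.60007119, -0.00252279,  1.60002964,  0.00172699,
        0.94290264, -0.07977147]), 'joint_vel': array([ 0.00066542, -0.00281114, -0.00021333, -0.0021804 ,  0.00147576,
       -0.00017343, -0.00134519]), 'tau': array([ 5.09510355e-03, -7.77992535e+01,  1.57049596e+00, -2.58628178e+01,
        1.27969738e-02,  5.46321840e-03,  9.26298014e-06]), 'position': array([ 0.31698032, -0.65153182,  0.20259201]), 'tool_rot': array([-6.75830043e-04,  9.74476086e-01,  2.24490225e-01, -1.98729901e-04]), 'contact_force': array([ 0.4793004 , -0.63515048,  0.39761252]), 'torque': array([-0.02883874, -0.02332839, -0.04304589]), 'gripper_force': 0.0, 'finger_gap': 0.08530398704177944}
```

View pics/scene0.png

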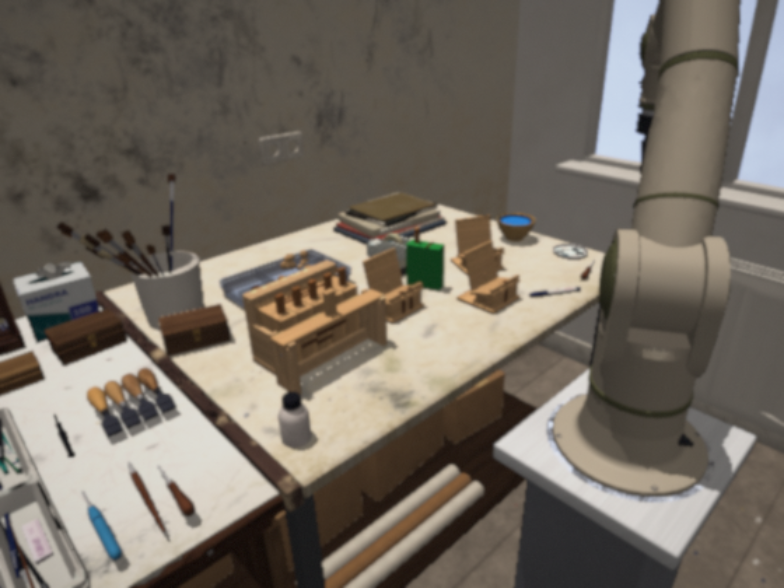

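View pics/top0.png

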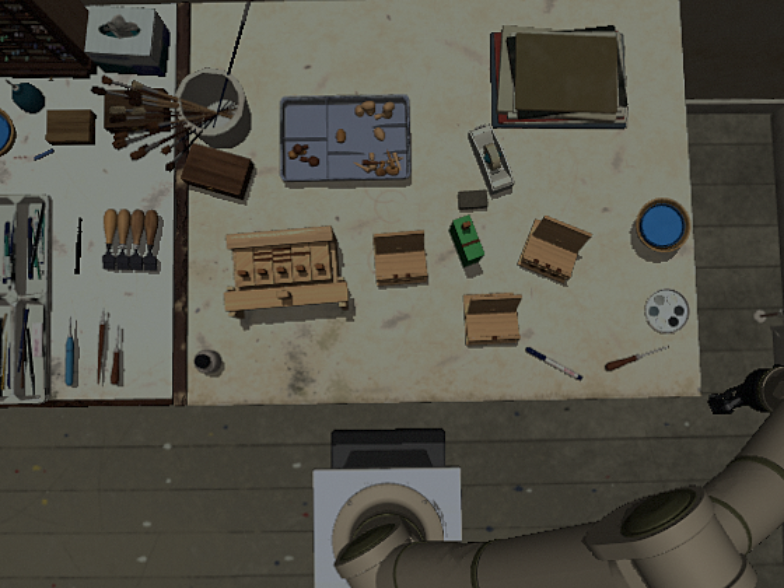

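The scene picture shows the rack at (320,320) with the keeper in front, three easels at (393,287), (490,280) and (475,245), the bottle at (294,420), and a green look-alike at (425,265), which I'll leave alone. In the top view the rack is at (285,268) and the bottle at (207,362). The easels are at (400,258), (493,320) and (553,248). I'll enlarge that view to count the bands.

```bash
cat > h.py <<'E'
from cell import robot,eoat,solver,get_image
import cv2,numpy as np
from scipy.spatial.transform import Rotation as R
def K(d): return np.array([[d["fx"],0,d["cx"]],[0,d["fy"],d["cy"]],[0,0,1]])
def tcp():
    s=robot.get_state(); T=np.eye(4); q=s["tool_rot"]; T[:3,:3]=R.from_quat([q[1],q[2],q[3],q[0]]).as_matrix(); T[:3,3]=s["position"]; return T
def shot(n):
    T=tcp() if n=="wrist" else None
    d=get_image(n); d["T"]=T@d["hand_eye"] if n=="wrist" else d["extrinsics"]; return d
def cloud(d):
    h,w=d["range_z"].shape; u,v=np.meshgrid(np.arange(w),np.arange(h))
    p=cv2.undistortPoints(np.stack([u,v],-1).reshape(-1,1,2).astype(float),K(d),np.array(d["dist"])).reshape(h,w,2)
    z=d["range_z"][...,None]; P=np.concatenate([p*z,z],-1)@d["T"][:3,:3].T+d["T"][:3,3]
    P[d["range_z"]<=0]=np.nan; return P
def ray(d,uv,z):
    p=cv2.undistortPoints(np.array(uv,float).reshape(-1,1,2),K(d),np.array(d["dist"])).reshape(-1,2)
    r=np.c_[p,np.ones(len(p))]@d["T"][:3,:3].T; o=d["T"][:3,3]
    return o+r*((z-o[2])/r[:,2])[:,None]
def proj(d,P):
    P=np.atleast_2d(P); Ti=np.linalg.inv(d["T"]); r,_=cv2.Rodrigues(Ti[:3,:3])
    return cv2.projectPoints(P,r,Ti[:3,3],K(d),np.array(d["dist"]))[0].reshape(-1,2)
def quat(M): q=R.from_matrix(M).as_quat(); return np.array([q[3],q[0],q[1],q[2]])
E
python3 - <<'E'
from h import *
d=shot("top"); np.savez("top0.npz",**{k:d[k] for k in d})
c=d["pixels"][150:255,150:435,::-1]; cv2.imwrite("pics/c1.png",cv2.resize(c,None,fx=2.8,fy=2.8,interpolation=cv2.INTER_CUBIC))
P=cloud(d)
def box(name,m):
    ys,xs=np.nonzero(m); r=cv2.minAreaRect((P[m][:,:2]*1000).astype(np.float32)); print(name,m.sum(),np.round(r[0]),np.round(r[1]),round(r[2],1),"z",np.round(np.nanpercentile(P[m][:,2],[2,50,98]),4))
z=P[...,2]
print("table z",np.nanmedian(z[255:275,150:250]))
H=(z>0.03); n,l,s,cc=cv2.connectedComponentsWithStats(H.astype(np.uint8))
for i in range(1,n):
    if s[i,4]>60 and s[i,0]<470 and s[i,1]<280: print(i,s[i]); box("comp",l==i)
E
```

```text
table z 0.0012810724658338657
1 [   0    0  120   52 5475]
comp 5475 [1103.  661.] [376. 133.] 86.8 z [0.0345 0.1213 0.3169]
2 [  65    0  117  141 5817]
comp 5817 [876. 394.] [305. 400.] 13.7 z [0.0355 0.1133 0.2865]
3 [ 353   18   96   71 6051]
comp 6051 [1001. -400.] [287. 219.] 88.9 z [0.0331 0.0798 0.089 ]
12 [  4  56  27  23 364]
comp 364 [972. 779.] [50. 59.] 46.7 z [0.0321 0.06   0.1182]
13 [ 199   67   94   63 1227]
comp 1227 [869.  79.] [286. 193.] 89.9 z [0.0306 0.041  0.0527]
15 [253  72  15  12 131]
comp 131 [929.  33.] [29. 46.] 9.7 z [0.0322 0.0496 0.066 ]
16 [273  72   9  13  80]
comp 80 [929. -17.] [22. 32.] 55.3 z [0.0305 0.0525 0.0645]
18 [  0  77  12  34 282]
comp 282 [895. 819.] [104.  39.] 5.3 z [0.0354 0.0578 0.0704]
19 [ 32  78  33  24 715]
comp 715 [911. 692.] [101.  74.] 88.6 z [0.0308 0.0379 0.0453]
29 [335  89  32  48 744]
comp 744 [ 819. -240.] [150.  54.] 18.1 z [0.0312 0.0477 0.0752]
33 [205 103  15  11  80]
comp 80 [843. 182.] [18. 48.] 30.4 z [0.0319 0.0427 0.0612]
46 [   0  139   38  150 3303]
comp 3303 [528. 774.] [454. 121.] 0.8 z [0.0308 0.0479 0.
[... 320 characters left out ...]
610. -365.] [111.  94.] 66.1 z [0.0361 0.0561 0.1322]
71 [ 160  161   89   67 4391]
comp 4391 [565. 202.] [163. 253.] 3.9 z [0.0764 0.1291 0.1674]
75 [ 267  164   38   38 1252]
comp 1252 [597. -37.] [ 92. 110.] 4.1 z [0.0371 0.0543 0.1326]
108 [ 332  210   41   35 1209]
comp 1209 [ 463. -231.] [ 92. 111.] 1.9 z [0.0357 0.053  0.1327]
112 [  0 226   5  43  97]
comp 97 [425. 824.] [ 11. 127.] 88.6 z [0.0305 0.0389 0.046 ]
127 [ 46 241   7  33 101]
comp 101 [393. 679.] [17. 96.] 89.5 z [0.0301 0.0335 0.0395]
136 [139 250  19  17 249]
comp 249 [385. 375.] [49. 48.] 88.7 z [0.0329 0.065  0.093 ]
142 [  239   260   321   160 18876]
comp 18876 [ 166. -322.] [115. 876.] 22.5 z [0.1141 0.7426 0.8717]
```

View pics/c1.png

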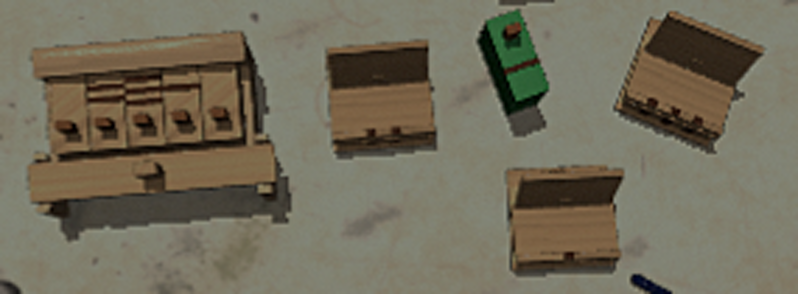

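The crop shows all three easels. The one with two bars is at (380,100), the one with three at (690,80) and the one with one at (565,220). The row has bands 2, 3 and 1 or so on its middle cases. The green single-band case at (515,60) is the look-alike. I'll confirm the bands from close by.

```bash
cat >> h.py <<'E'
def down(yaw,pitch=0,ax='y'):
    # tool y along world dir yaw (angle of tool y axis), z down; returns matrix
    y=np.array([np.cos(yaw),np.sin(yaw),0]); z=np.array([0,0,-1.]); return np.c_[np.cross(y,z),y,z]
def ptp(p,M):
    robot.move_ptp(list(p),list(quat(M)))
def line(p,M=None,vel=0.15,f=None):
    return robot.servo_line(list(p),None if M is None else list(quat(M)),vel,f)
E
python3 - <<'E'
from h import *
s=robot.get_state();p=s["position"]
line([p[0],p[1],0.45],vel=0.3)
for yaw in (np.pi/2,-np.pi/2):
    q=solver.inverse_kinematics([.5,.2,.45],list(quat(down(yaw)))); print(yaw,q)
q=[solver.inverse_kinematics([.5,.2,.45],list(quat(down(y)))) for y in(np.pi/2,-np.pi/2)]
c=robot.get_state()["joint_positions"]
k=np.argmin([abs(x[6]) if x is not None else 9 for x in q]); robot.set_joints(list(q[k]))
d=shot("wrist"); print(np.round(d["hand_eye"],3).tolist(),d["fx"],np.round(d["T"],3).tolist(),robot.get_state()["time"])
np.savez("w0.npz",**d)
cv2.imwrite("pics/w0.png",cv2.resize(d["pixels"][:,:,::-1],None,fx=1.4,fy=1.4))
E
```

```text
1.5707963267948966 [ 0.3196131   0.31259681 -1.08011856  1.62655292  0.28036741  1.37176732
  0.7743471 ]
-1.5707963267948966 [ 0.17666061  0.25526628 -0.85223108  1.63300171  0.19638256  1.34277194
 -2.27495279]
[[-0.002, -0.955, -0.298, 0.078], [1.0, -0.002, -0.001, 0.001], [0.001, -0.298, 0.955, -0.17], [0.0, 0.0, 0.0, 1.0]] 293.85664527231904 [[0.004, 0.955, 0.297, 0.423], [1.0, -0.003, -0.002, 0.2], [-0.001, 0.297, -0.955, 0.62], [0.0, 0.0, 0.0, 1.0]] 4.225
```

View pics/w0.png

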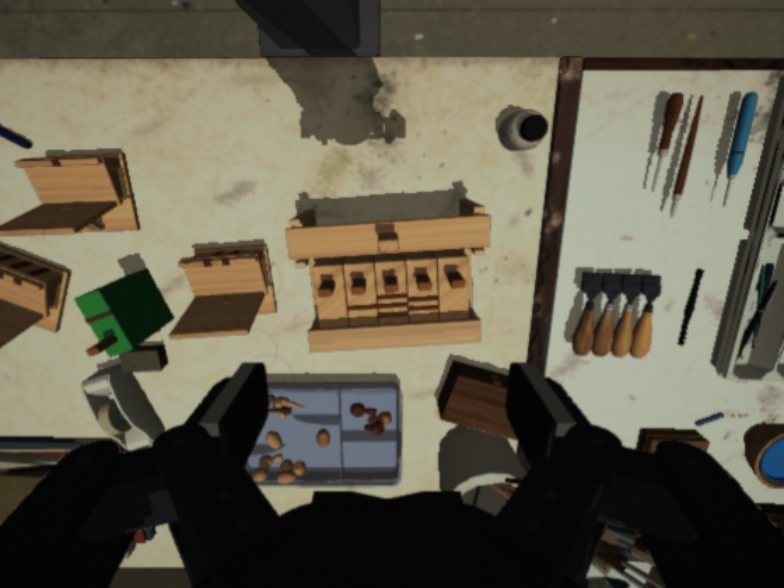

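The wrist view (+y is to the right) shows the row with tabs at x = 327 (plain r), 359 (one band), 391 (three), 423 (two) and 456 (plain l), all at about y = 280. The keeper is at (388,237). The green one-band case at (125,312) stands outside the rack, so it is the look-alike. case_1 is the wooden one at (359,290).

```bash
cat > m.py <<'E'
from h import *
def rackpose(d):
    P=cloud(d); z=P[...,2]; reg=(abs(P[...,0]-.56)<.14)&(abs(P[...,1]-.2)<.16)
    out={}
    for n,lo,hi in(("keeper",.107,.119),("rail",.147,.161)):
        m=(reg&(z>lo)&(z<hi)).astype(np.uint8)
        m=cv2.morphologyEx(m,cv2.MORPH_OPEN,np.ones((5,5)))
        k,l,s,_=cv2.connectedComponentsWithStats(m); i=1+np.argmax(s[1:,4]); Q=P[l==i]
        r=cv2.minAreaRect((Q[:,:2]*1000).astype(np.float32)); out[n]=(r,np.median(Q[:,2])); print(n,s[i,4],np.round(r[0],1),np.round(r[1],1),round(r[2],2),np.round(np.median(Q[:,2]),4))
    return out
E
python3 - <<'E'
from m import *
for f in("w0","top0"):
    d=dict(np.load(f+".npz")); print(f); d.setdefault("T",d.get("extrinsics")); rackpose(d)
d=dict(np.load("w0.npz"))
px=d["pixels"].astype(int); P=cloud(d)
# tabs
m=(P[...,2]>.161)&(P[...,2]<.178)&(abs(P[...,0]-.56)<.07)&(abs(P[...,1]-.2)<.12)
k,l,s,c=cv2.connectedComponentsWithStats(m.astype(np.uint8))
for i in range(1,k):
    if s[i,4]>8: print("tab",s[i,4],np.round(ray(d,[c[i]],.169)[0],4),np.round(np.median(P[l==i],0),4))
cv2.imwrite("pics/w0c.png",cv2.resize(d["pixels"][140:250,195:355,::-1],None,fx=4.8,fy=4.8,interpolation=cv2.INTER_CUBIC))
E
```

```text
w0
keeper 3084 [514.5 199.6] [ 40.3 252.4] 3.79 0.1124
rail 2066 [629.9 207.6] [ 30.7 212.7] 3.89 0.1532
top0
keeper 119 [510.2 273.8] [57.7 22.5] 60.18 0.1145
rail 239 [627.3 261.6] [30.3 75.6] 4.55 0.1551
tab 121 [0.5131 0.2004 0.169 ] [0.5139 0.2003 0.1632]
tab 66 [0.5567 0.2795 0.169 ] [0.5569 0.28   0.1678]
tab 66 [0.5596 0.2414 0.169 ] [0.5602 0.2419 0.1679]
tab 64 [0.5617 0.2039 0.169 ] [0.5619 0.2034 0.1678]
tab 64 [0.5669 0.127  0.169 ] [0.5668 0.1271 0.1679]
tab 69 [0.5646 0.1655 0.169 ] [0.565  0.1648 0.1678]
```

View pics/w0c.png

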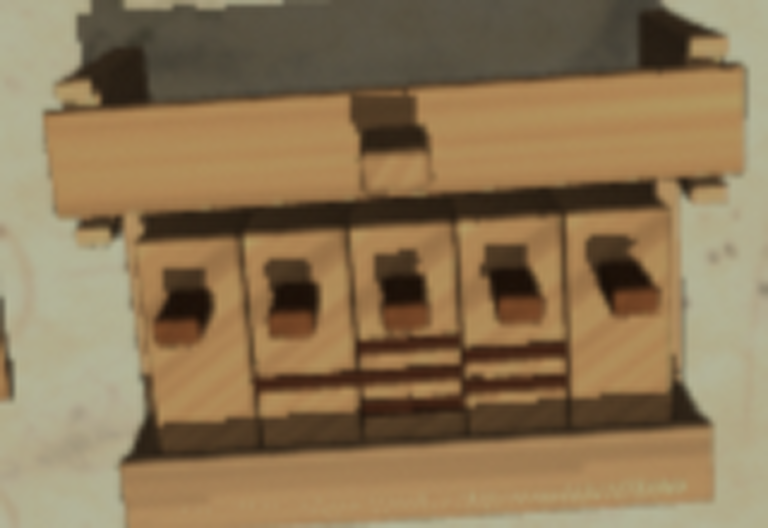

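The crop confirms one, three and two bands at crop x = 310, 410 and 515. The keeper grip is at (395,160). The rack pose is about (0.585, 0.2045) with yaw 0.067. I'll lift the keeper now.

```bash
cat >> h.py <<'E'
RO=np.array([.5848,.2045,0]); RY=.067
RM=R.from_euler('z',RY).as_matrix()
def rk(x,y,z): return RO+RM@np.array([x,y,z])
def st(): 
    s=robot.get_state(); print("t",round(s["time"],1),"p",np.round(s["position"],4),"gap",round(s["finger_gap"],4),"F",np.round(s["contact_force"],1),"q",np.round(s["joint_positions"],2))
E
python3 - <<'E'
from h import *
M=down(RY+np.pi/2)
q=np.array(robot.get_state()["joint_positions"]); q[0]=-.38;q[2]=0;q[4]=0; q[6]=q[6]-.4
robot.set_joints(list(q)); st()
a=rk(-.071,0,.25); 
for m in(M,down(RY-np.pi/2)): print(solver.inverse_kinematics(list(a),list(quat(m))))
ptp(a,M); st()
line(rk(-.071,0,.118),vel=.12); eoat.grasp(40); st()
line(rk(-.071,0,.25),vel=.12); st()
K0=np.array([.425,.085,0])
print(solver.inverse_kinematics(list(K0+[0,0,.2]),list(quat(down(np.pi/2)))),solver.inverse_kinematics(list(K0+[0,0,.02]),list(quat(down(np.pi/2)))))
E
```

```text
t 5.3 p [0.5334 0.1525 0.3902] gap 0.0853 F [ 0.4  0.3 -0.5] q [-0.38  0.31 -0.    1.63  0.    1.37  0.37]
[-0.32559659  0.34463177 -0.19745619  1.93795321  0.08703888  0.86707182
  1.0696774 ]
[-0.78713954  0.35640012  0.42635301  1.96564336 -0.19184856  0.85830609
 -1.76219597]
t 6.0 p [0.515  0.1993 0.2509] gap 0.0856 F [-0.4 -0.9  1.1] q [-0.32  0.34 -0.2   1.94  0.09  0.87  1.07]
t 7.8 p [0.5141 0.1998 0.1183] gap 0.0231 F [-1.   0.2  5.3] q [-0.36  0.51 -0.17  2.07  0.15  0.57  1.01]
t 9.1 p [0.5136 0.1995 0.2493] gap 0.0229 F [ 0.1  0.1 -2. ] q [-0.32  0.35 -0.2   1.94  0.09  0.87  1.07]
[-0.18704412  0.26371663 -0.17517384  2.23428988  0.07525611  0.64880557
  1.15451167] [-0.29192412  0.61125348 -0.05231791  2.39580237  0.2192074   0.1384526
  1.01883927]
```

```bash
python3 - <<'E'
from h import *
K0=np.array([.435,.085,0]); M=down(np.pi/2)
line(K0+[0,0,.25],M,vel=.15)
line(K0+[0,0,.04],vel=.15); print(line(K0+[0,0,.011],vel=.04,f=5)); st()
eoat.gripper_open(); line(K0+[0,0,.30],vel=.25); st()
# look at rack + easels
d=shot("wrist"); np.savez("w1.npz",**d)
ptp([.52,-.02,.42],M); st()
d=shot("wrist"); np.savez("w2.npz",**d); cv2.imwrite("pics/w2.png",cv2.resize(d["pixels"][:,:,::-1],None,fx=1.4,fy=1.4))
E
```

```text
True
t 12.3 p [0.4349 0.0849 0.0147] gap 0.0229 F [ 1.1 -0.6  0.8] q [-0.29  0.63 -0.05  2.38  0.19  0.14  1.05]
t 14.2 p [0.4343 0.0848 0.299 ] gap 0.0853 F [ 0.6  0.1 -1.4] q [-0.16  0.15 -0.19  2.08  0.03  0.92  1.21]
t 15.0 p [ 0.519  -0.0189  0.4184] gap 0.0853 F [-0.4  1.4 -1.2] q [ 0.01  0.16 -0.1   1.75  0.02  1.23  1.48]
```

View pics/w2.png

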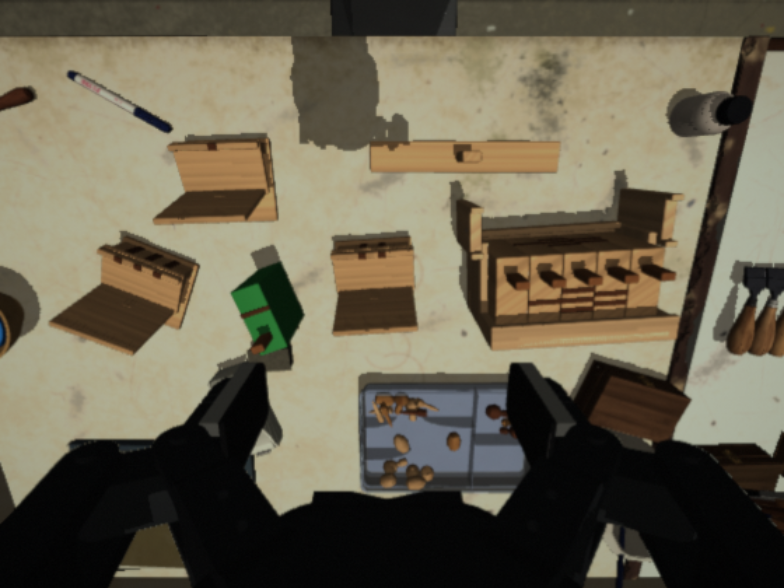

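The view shows the keeper on the table at (465,157). The easels are at (375,290) with two bars, (222,180) with one, and (130,290) with three. I'll fit their poses from depth.

```bash
cat >> h.py <<'E'
EG={1:(.463,-.231),2:(.597,-.037),3:(.610,-.365)}
def easel(d,n,g=None,rad=.085,verbose=True):
    """seat point and easel rotation (unleaned) from the backrest's front face and width"""
    P=cloud(d).reshape(-1,3); g=EG[n] if g is None else g
    for it in range(2):
        Q=P[(np.hypot(P[:,0]-g[0],P[:,1]-g[1])<rad)&(P[:,2]>.068)&(P[:,2]<.15)]
        rgb=None
        c=np.median(Q,0); keep=np.ones(len(Q),bool)
        for _ in range(8):
            c=Q[keep].mean(0); nrm=np.linalg.svd(Q[keep]-c,full_matrices=False)[2][2]; nrm*=np.sign(-nrm[2])
            r=(Q-c)@nrm; keep=abs(r)<max(.002,.8*np.std(r[keep])*2) if _<4 else abs(r)<.002
        yaw=np.arctan2(nrm[1],nrm[0]); ey=np.array([-np.sin(yaw),np.cos(yaw),0]); ex=np.array([np.cos(yaw),np.sin(yaw),0])
        I=Q[keep]; t=I@ey; lo,hi=np.percentile(t,[.5,99.5]); mid=(lo+hi)/2
        Me=np.c_[ex,ey,[0,0,1]]; xl=Me@np.array([np.cos(.26),0,-np.sin(.26)])
        # seat = a*ex+mid*ey+.0988 z, (c-seat).xl=.019
        a=((c@xl)-.019-.0988*xl[2])/(ex@xl)
        seat=a*ex+mid*ey+np.array([0,0,.0988]); org=seat-Me@[.0165,0,.0988]; g=(org+ex*.02)[:2]
    if verbose: print("easel",n,"org",np.round(org,4),"yaw",round(yaw,3),"lean",round(-np.arcsin(nrm[2]),3),"w",round(hi-lo,4),"n",keep.sum(),len(Q),"seat",np.round(seat,4))
    return seat,Me,yaw
E
python3 - <<'E'
from h import *
for f in("w2","top0"):
    d=dict(np.load(f+".npz")); 
    if "T" not in d: d["T"]=d["extrinsics"]
    for n in(1,2,3): easel(d,n)
E
```

```text
easel 1 org [ 0.456  -0.2291  0.    ] yaw 0.028 lean 0.27 w 0.1019 n 953 1180 seat [ 0.4725 -0.2286  0.0988]
easel 2 org [ 0.5905 -0.0364  0.    ] yaw 0.064 lean 0.265 w 0.1022 n 1271 1406 seat [ 0.607  -0.0354  0.0988]
easel 3 org [ 0.6039 -0.3607  0.    ] yaw -0.41 lean 0.266 w 0.1026 n 1763 1936 seat [ 0.619  -0.3673  0.0988]
easel 1 org [ 0.4561 -0.2306  0.    ] yaw 0.032 lean 0.269 w 0.1035 n 266 363 seat [ 0.4726 -0.2301  0.0988]
easel 2 org [ 0.5903 -0.0381  0.    ] yaw 0.071 lean 0.278 w 0.1017 n 302 426 seat [ 0.6067 -0.037   0.0988]
easel 3 org [ 0.6045 -0.3619  0.    ] yaw -0.405 lean 0.26 w 0.1033 n 311 477 seat [ 0.6196 -0.3684  0.0988]
```

```bash
cat >> h.py <<'E'
SLOT={1:-.0386,3:0.,2:.0386}; HG=.0715  # TCP height over case centre
def toolM(caseM,s): # tool y = s*case x, tool z = -case z
    y=s*caseM[:,0]; z=-caseM[:,2]; return np.c_[np.cross(y,z),y,z]
def caseOnEasel(Me,e): # case x = e*easel y (leaned frame)
    L=Me@R.from_euler('y',.26).as_matrix(); x=e*L[:,1]; z=L[:,2]; return np.c_[x,np.cross(z,x),z],L
E
python3 - <<'E'
from h import *
d=dict(np.load("w2.npz")); np.set_printoptions(precision=2,suppress=True)
for s in(1,-1):
    print("pick",s,solver.inverse_kinematics(list(rk(-.022,0,.25)),list(quat(toolM(RM,s)))))
    print("pick low",s,solver.inverse_kinematics(list(rk(-.022,-.0386,.144)),list(quat(toolM(RM,s)))))
    for e in (1,-1):
        for n in(1,2,3):
            seat,Me,_=easel(d,n,verbose=False); C,L=caseOnEasel(Me,e)
            p=seat+C@[-.022,0,HG]
            print("  place",s,e,n,solver.inverse_kinematics(list(p+.06*L[:,2]),list(quat(toolM(C,s)))),solver.inverse_kinematics(list(p),list(quat(toolM(C,s)))))
E
```

```text
pick 1 [-0.45  0.4   0.02  1.85 -0.01  0.9  -0.37]
pick low 1 [-0.41  0.51  0.05  1.98 -0.04  0.66 -0.27]
  place 1 1 1 [0.25 0.49 0.08 1.78 0.06 1.11 1.89] [0.26 0.54 0.08 1.87 0.06 0.98 1.89]
  place 1 1 2 [ 0.02  0.6  -0.06  1.56  0.04  1.24  1.59] [ 0.03  0.64 -0.06  1.65  0.05  1.11  1.58]
  place 1 1 3 [ 0.37  0.76  0.22  1.26 -0.12  1.39  1.75] [ 0.37  0.79  0.21  1.36 -0.12  1.27  1.75]
  place 1 -1 1 [-0.06  0.5   0.45  1.84 -0.13  1.09 -1.11] [-0.05  0.56  0.44  1.92 -0.16  0.96 -1.08]
  place 1 -1 2 [-0.32  0.63  0.42  1.59 -0.22  1.24 -1.35] [-0.32  0.67  0.41  1.68 -0.25  1.11 -1.32]
  place 1 -1 3 [-0.04  0.98  1.11  1.3  -0.71  1.57 -0.95] [-0.06  1.03  1.11  1.4  -0.76  1.48 -0.9 ]
pick -1 [-0.14  0.43 -0.42  1.83  0.21  0.93  2.55]
pick low -1 [-0.13  0.53 -0.37  1.96  0.29  0.7   2.54]
  place -1 1 1 [-0.    0.53  0.47  1.8  -0.13  1.1  -1.03] [ 0.02  0.58  0.45  1.88 -0.15  0.97 -1.01]
  place -1 1 2 [-0.27  0.64  0.44  1.58 -0.22  1.24 -1.28] [-0.26  0.67  0.43  1.67 -0.24  1.11 -1.26]
  place -1 1 3 [ 0.02  0.99  1.11  1.29 -0.71  1.57 -0.9 ] [-0.    1.03  1.11  1.39 -0.75  1.48 -0.85]
  place -1 -1 1 [0.21 0.47 0.04 1.82 0.06 1.1  1.82] [0.21 0.52 0.05 1.9  0.06 0.96 1.82]
  place -1 -1 2 [-0.02  0.6  -0.09  1.57  0.04  1.23  1.52] [-0.02  0.63 -0.09  1.66  0.05  1.11  1.51]
  place -1 -1 3 [ 0.32  0.76  0.2   1.27 -0.12  1.39  1.69] [ 0.33  0.78  0.19  1.37 -0.12  1.26  1.69]
```

```bash
cat > pick.py <<'E'
from h import *
def tipM(a): return RM@R.from_euler('y',-a).as_matrix()
def pick(n):
    y=SLOT[n]; M=toolM(RM,1); ox=-.025; zt=.144
    ptp(rk(ox,y,.25),M); line(rk(ox,y,zt+.02),vel=.15); print("down",line(rk(ox,y,zt),vel=.04,f=6)); st()
    eoat.grasp(50); st()
    p0=np.array(robot.get_state()["position"])
    off=np.array([ox+.003+.045,0,zt-.015])   # TCP from front foot edge, rack axes
    pos=lambda a: p0+RM@(R.from_euler('y',-a).as_matrix()@off-off)
    for a in np.radians([3,6,9,11]):
        line(pos(a)+[0,0,.001],toolM(tipM(a),1),vel=.04)
    st()
    q=pos(a)
    line(q+[0,0,.026],vel=.05); st()
    line(q+RM@[-.05,0,.06],vel=.1); 
    line(q+RM@[-.10,0,.18],vel=.15); st()
E
python3 - <<'E'
from pick import *
pick(3)
d=shot("wrist"); s=shot("scene"); cv2.imwrite("pics/p3.png",np.hstack([cv2.resize(d["pixels"],(400,300)),cv2.resize(s["pixels"][120:320,120:400],(400,300))])[:,:,::-1])
E
```

```text
down False
t 18.1 p [0.5598 0.2028 0.1438] gap 0.0853 F [-0.6  0.3  0.6] q [-0.45  0.52  0.01  1.96 -0.01  0.67 -0.37]
t 18.8 p [0.5598 0.2028 0.144 ] gap 0.0 F [-0.3  0.3 -0.6] q [-0.45  0.52  0.01  1.96 -0.01  0.67 -0.37]
t 20.1 p [0.5351 0.2013 0.147 ] gap -0.0003 F [ 0.8  0.5 -0.3] q [-0.59  0.43  0.11  2.16  0.09  0.38 -0.51]
t 20.7 p [0.5349 0.2012 0.1722] gap 0.0002 F [-0.  -0.5 -0.7] q [-0.59  0.39  0.11  2.14  0.09  0.44 -0.51]
t 22.5 p [0.435  0.1943 0.3253] gap -0.0 F [ 0.2  0.6 -0.2] q [-0.72  0.07  0.12  2.12  0.13  0.79 -0.62]
```

View pics/p3.png

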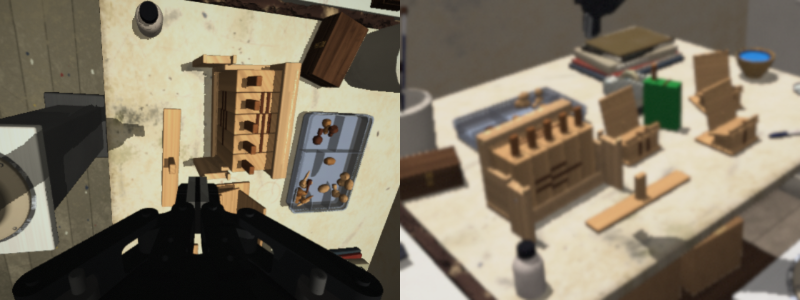

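The grip missed: the gap is 0, and all five tabs still stand in a line, at about (250,80) to (240,170) in the left panel. I'll measure the tabs again.

```bash
python3 - <<'E'
from h import *
eoat.gripper_open(); 
ptp([.47,.2,.42],down(RY+np.pi/2)); st()
d=shot("wrist"); P=cloud(d)
m=(P[...,2]>.161)&(P[...,2]<.178)&(abs(P[...,0]-.56)<.07)&(abs(P[...,1]-.2)<.12)
k,l,s,c=cv2.connectedComponentsWithStats(m.astype(np.uint8))
for i in range(1,k):
    if s[i,4]>8: q=np.median(P[l==i],0); print("tab",s[i,4],np.round(ray(d,[c[i]],.169)[0],4),np.round(q,4),np.round(RM.T@(q-RO),4))
m=(P[...,2]>.125)&(P[...,2]<.14)&(abs(P[...,0]-.56)<.07)&(abs(P[...,1]-.2)<.12)
print("tops",np.round(np.percentile(P[m]@RM[:,0]-RO@RM[:,0],[1,99]),4),np.median(P[m][:,2]))
cv2.imwrite("pics/r1.png",cv2.resize(d["pixels"][100:290,170:400,::-1],None,fx=3.4,fy=3.1,interpolation=cv2.INTER_CUBIC))
E
```

```text
t 24.9 p [0.4698 0.2    0.4198] gap 0.0856 F [-0.3 -0.4 -0.4] q [-0.56  0.14  0.05  1.78 -0.01  1.23  1.13]
tab 76 [0.5665 0.1273 0.169 ] [0.5667 0.127  0.1678] [-0.0233 -0.0761  0.1678]
tab 74 [0.5641 0.1654 0.169 ] [0.5646 0.1654 0.1679] [-0.0227 -0.0376  0.1679]
tab 70 [0.5618 0.2033 0.169 ] [0.5623 0.2033 0.1679] [-0.0226  0.0003  0.1679]
tab 72 [0.5591 0.2416 0.169 ] [0.5596 0.2418 0.1678] [-0.0227  0.0389  0.1678]
tab 78 [0.5565 0.2794 0.169 ] [0.5572 0.2796 0.1677] [-0.0225  0.0768  0.1677]
tops [-0.0441  0.0377] 0.1294234845603397
```

View pics/r1.png

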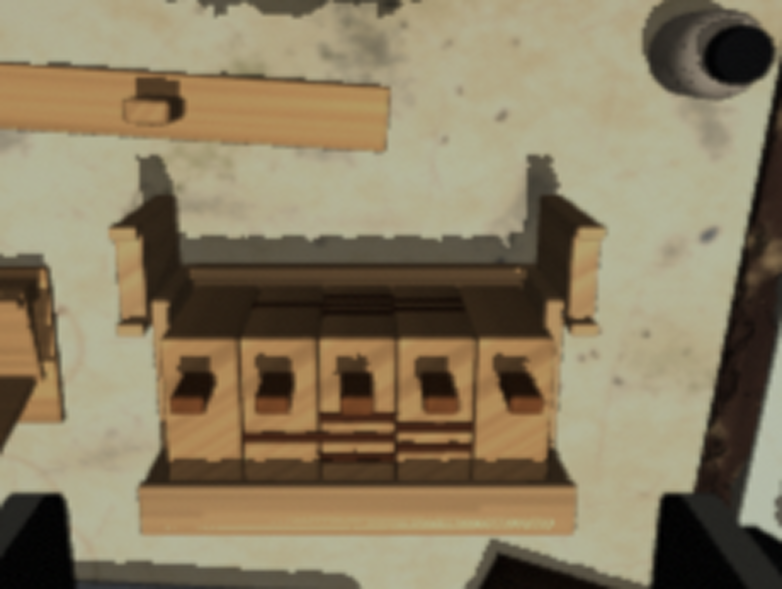

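```bash
python3 - <<'E'
from h import *
y=0; M=toolM(RM,1); ox=-.030
ptp(rk(ox,y,.25),M); line(rk(ox,y,.16),vel=.15); 
a=shot("wrist")
print(line(rk(ox,y,.136),vel=.04,f=6)); st()
b=shot("wrist"); eoat.grasp(40); st(); c=shot("wrist"); s=shot("scene")
f=lambda d:cv2.resize(d["pixels"][200:420,120:440],(400,290))
cv2.imwrite("pics/g1.png",np.vstack([np.hstack([f(a),f(b)]),np.hstack([f(c),cv2.resize(s["pixels"][150:260,160:310],(400,290))])])[:,:,::-1])
E
```

```text
False
t 27.8 p [0.5549 0.2024 0.1359] gap 0.0852 F [ 0.1 -0.   0.4] q [-0.6   0.53  0.23  1.99 -0.19  0.64 -0.18]
t 28.5 p [0.5554 0.2026 0.1362] gap 0.0082 F [0.6 0.8 1.9] q [-0.6   0.53  0.23  1.99 -0.19  0.64 -0.18]
```

View pics/g1.png

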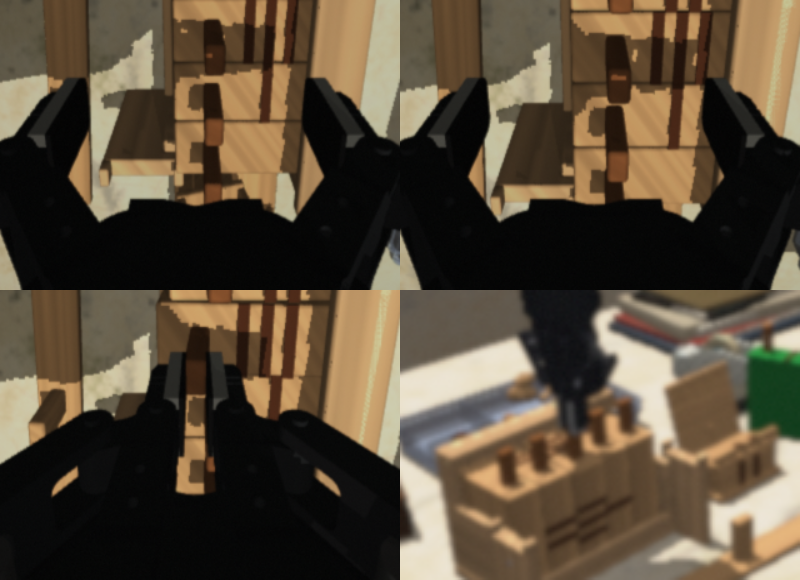

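The gripper now holds the middle (three-band) tab with a gap of 8 mm. The scene panel shows it at (570,430). I'll check how the case sits before tipping.

```bash
python3 - <<'E'
from h import *
st(); 
for n in("wrist","scene"):
    d=shot(n); P=(cloud(d)-RO)@RM
    for y in (-.0386,0,.0386):
        m=(abs(P[...,1]-y)<.013)&(P[...,2]>.115)&(P[...,2]<.14)&(P[...,0]>-.08)&(P[...,0]<.05); Q=P[m]
        if len(Q)>20:
            f=np.polyfit(Q[:,0],Q[:,2],1); print(n,y,len(Q),"x",np.round(np.percentile(Q[:,0],[1,99]),4),"slope deg",np.degrees(np.arctan(f[0])).round(2),"z at0",f[1].round(4))
        m=(abs(P[...,1]-y)<.013)&(P[...,2]>.06)&(P[...,2]<.12)&(P[...,0]>-.08)&(P[...,0]<-.03); Q=P[m]
        if len(Q)>20: f=np.polyfit(Q[:,2],Q[:,0],1); print("   spine n",len(Q),"x at z=.03,.12",np.round(np.polyval(f,[.03,.12]),4))
E
```

```text
t 28.6 p [0.5553 0.2026 0.1363] gap 0.0079 F [ 1.1 -0.3  3.1] q [-0.6   0.53  0.23  1.99 -0.19  0.64 -0.18]
wrist -0.0386 1568 x [-0.0361  0.0362] slope deg -0.06 z at0 0.1297
wrist 0 4309 x [-0.0506  0.0342] slope deg 3.56 z at0 0.1328
wrist 0.0386 4861 x [-0.0435  0.0361] slope deg 0.08 z at0 0.1297
scene -0.0386 114 x [-0.0441  0.0467] slope deg 5.29 z at0 0.131
   spine n 137 x at z=.03,.12 [-0.0416 -0.042 ]
scene 0 148 x [-0.0511  0.0491] slope deg 7.09 z at0 0.1338
   spine n 138 x at z=.03,.12 [-0.0435 -0.0481]
scene 0.0386 138 x [-0.0438  0.0437] slope deg 5.3 z at0 0.1312
   spine n 157 x at z=.03,.12 [-0.0418 -0.0415]
```

```bash
cat > pick.py <<'E'
from h import *
def tipM(a): return RM@R.from_euler('y',-a).as_matrix()
def look(y):
    d=shot("wrist"); P=(cloud(d)-RO)@RM
    m=(abs(P[...,1]-y)<.013)&(P[...,2]>.10)&(P[...,2]<.145)&(P[...,0]>-.10)&(P[...,0]<.05); Q=P[m]
    Q=Q[Q[:,0]<-.035] if False else Q
    f=np.polyfit(Q[:,0],Q[:,2],1); f=np.polyfit(*Q[abs(Q[:,2]-np.polyval(f,Q[:,0]))<.004][:,[0,2]].T,1)
    print("top x",np.round(np.percentile(Q[:,0],[1,99]),4),"slope",np.degrees(np.arctan(f[0])).round(2),"z at0",f[1].round(4)); return np.arctan(f[0])
def tip(a0,a1,foot=(-.046,.015)):
    p0=np.array(robot.get_state()["position"]); r=RM.T@(p0-RO); off=np.array([r[0]-foot[0],0,r[2]-foot[1]])
    for a in np.linspace(a0,a1,5)[1:]:
        p=p0+RM@(R.from_euler('y',-(a-a0)).as_matrix()@off-off); line(p+[0,0,.001],toolM(tipM(a),1),vel=.04)
    st(); return p
E
python3 - <<'E'
from pick import *
tip(0,np.radians(9)); look(0); eoat.grasp(80); st(); look(0)
E
```

```text
t 29.8 p [0.5362 0.2014 0.1383] gap 0.008 F [ 0.  -0.6 -2.1] q [-0.69  0.47  0.27  2.14 -0.16  0.4  -0.25]
top x [-0.0693  0.049 ] slope 8.11 z at0 0.1412
t 30.1 p [0.5366 0.2013 0.1383] gap 0.0062 F [-0.1 -0.1 -3. ] q [-0.69  0.47  0.27  2.14 -0.16  0.4  -0.25]
top x [-0.069   0.0491] slope 8.29 z at0 0.141
```

```bash
python3 - <<'E'
from pick import *
p=np.array(robot.get_state()["position"])
line(p+[0,0,.006],vel=.03); st(); 
d=shot("wrist"); P=(cloud(d)-RO)@RM
m=(abs(P[...,1])<.013)&(P[...,2]>.10)&(P[...,2]<.15)&(P[...,0]>-.10)&(P[...,0]<-.035); Q=P[m]
f=np.polyfit(Q[:,0],Q[:,2],1); print(len(Q),np.degrees(np.arctan(f[0])),Q[:,0].min(),np.percentile(Q[:,2],[2,50,98]))
cv2.imwrite("pics/g2.png",cv2.resize(d["pixels"][180:420,120:440,::-1],None,fx=2.4,fy=2.4))
E
```

```text
t 30.4 p [0.5367 0.2014 0.1447] gap 0.0064 F [-0.4  0.2 -2.7] q [-0.7   0.46  0.28  2.14 -0.15  0.42 -0.25]
1403 11.988955756130723 -0.06985659373247148 [0.13400815 0.13744244 0.14700715]
```

View pics/g2.png

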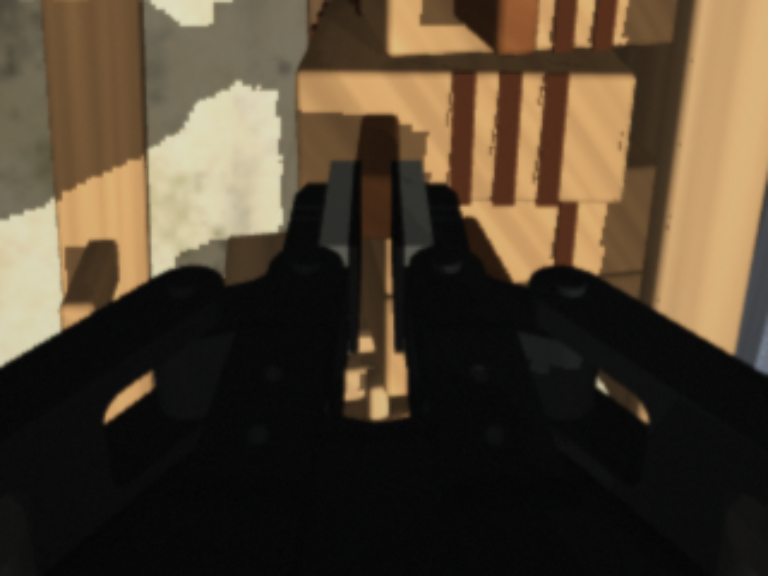

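The case lifts cleanly at 12° tip, and the three bands at (510,135) in the picture confirm it. I'll draw it out and then look at easel_3 with it in hand.

```bash
cat >> pick.py <<'E'
def out():
    q=np.array(robot.get_state()["position"])
    line(q+[0,0,.022],vel=.06); st()
    line(q+RM@[-.03,0,.05],vel=.1); line(q+RM@[-.08,0,.22],vel=.2); st()
def stage(n,g=None):
    g=EG[n] if g is None else g
    yaw={1:.03,2:.067,3:-.408}[n]; ex=np.array([np.cos(yaw),np.sin(yaw),0])
    ptp(np.array([g[0],g[1],.43])+.05*ex,down(yaw+np.pi/2)); st()
    d=shot("wrist"); return d,easel(d,n,g)
E
python3 - <<'E'
from pick import *
out(); d,_=stage(3); easel(shot("top"),3); np.savez("s3.npz",**d); st()
cv2.imwrite("pics/s3.png",d["pixels"][:,:,::-1])
E
```

```text
t 31.0 p [0.5366 0.2015 0.1669] gap 0.0064 F [-1.2 -0.2 -2.2] q [-0.72  0.43  0.3   2.12 -0.14  0.47 -0.26]
t 32.6 p [0.4565 0.1957 0.3635] gap 0.0065 F [-0.2  0.4 -2.3] q [-0.93  0.08  0.4   2.01  0.05  0.92 -0.5 ]
t 34.8 p [ 0.6565 -0.3838  0.4298] gap 0.0062 F [ 0.7  0.9 -1.9] q [ 0.09  0.59  0.73  1.22 -0.38  1.47  1.93]
easel 3 org [ 0.6044 -0.3606  0.    ] yaw -0.41 lean 0.269 w 0.102 n 941 1132 seat [ 0.6196 -0.3672  0.0988]
easel 3 org [ 0.6241 -0.3187  0.    ] yaw -0.555 lean 0.305 w 0.0205 n 63 96 seat [ 0.6382 -0.3274  0.0988]
t 34.9 p [ 0.6565 -0.3838  0.43  ] gap 0.0066 F [ 0.1  0.3 -2.4] q [ 0.08  0.59  0.73  1.22 -0.38  1.47  1.93]
```

```bash
cat >> pick.py <<'E'
def held():
    """tilt of the held case about tool x, and front-edge (tool -y) end, from the depth of its top face"""
    d=shot("wrist"); d["T"]=d["hand_eye"]; P=cloud(d).reshape(-1,3)
    Q=P[(abs(P[:,0]-.01)<.011)&(abs(P[:,2]-.005)<.016)&(P[:,1]>-.045)&(P[:,1]<.09)&(abs(P[:,1])>.012)]
    k=np.ones(len(Q),bool)
    for _ in range(6):
        A=np.c_[Q[:,0],Q[:,1],np.ones(len(Q))]; c=np.linalg.lstsq(A[k],Q[k,2],rcond=None)[0]; k=abs(A@c-Q[:,2])<.002
    print("held: slope about x",np.degrees(np.arctan(c[1])).round(2),"slope x",np.degrees(np.arctan(c[0])).round(2),"z0",c[2].round(4),k.sum(),len(Q),"y ext",np.round(np.percentile(Q[k,1],[1,99]),4)); return c
E
python3 - <<'E'
from pick import *
held()
E
```

```text
held: slope about x -2.18 slope x 0.65 z0 0.0058 3247 3924 y ext [-0.0206  0.0669]
```

```bash
cat >> pick.py <<'E'
def place(seat,Me,rel,tc=(-.0217,0,.0626)):
    C,L=caseOnEasel(Me,1); M=toolM(C@R.from_euler('y',rel).as_matrix(),1); p=seat+C@np.array(tc)
    lx,lz=L[:,0],L[:,2]; f=-.006
    line(p+.08*lz+f*lx,M,vel=.25); line(p+.012*lz+f*lx,vel=.12); st()
    print("touch",line(p-.006*lz+f*lx,vel=.03,f=4)); st()
    q=np.array(robot.get_state()["position"]); print("down err mm",((q-p)@lz*1000).round(1))
    q=q+.001*lz; line(q,vel=.03)
    print("back",line(q+.012*lx,vel=.03,f=4)); q=np.array(robot.get_state()["position"]); print("back err mm",((q-p)@lx*1000).round(1),((q-p)@L[:,1]*1000).round(1))
    print("seat",line(q-.004*lz,vel=.02,f=4)); st()
    return M,lx,lz
def release(lz):
    q=np.array(robot.get_state()["position"]); eoat.gripper_open(); line(q+.07*lz,vel=.12); line(q+.07*lz+[0,0,.13],vel=.25); st()
E
python3 - <<'E'
from pick import *
d=dict(np.load("s3.npz")); seat,Me,_=easel(d,3)
M,lx,lz=place(seat,Me,np.radians(2.4))
E
```

```text
easel 3 org [ 0.6044 -0.3606  0.    ] yaw -0.41 lean 0.269 w 0.102 n 941 1132 seat [ 0.6196 -0.3672  0.0988]
t 36.6 p [ 0.6237 -0.3928  0.1737] gap 0.0067 F [ 0.9  0.3 -2.6] q [ 0.13  0.85  0.67  1.39 -0.39  1.3   1.99]
touch True
t 37.1 p [ 0.6213 -0.3919  0.1613] gap 0.0067 F [ 1.3 -0.6  4.2] q [ 0.13  0.86  0.66  1.41 -0.4   1.28  2.  ]
down err mm 0.7
back True
back err mm 3.3 -0.2
seat True
t 37.9 p [ 0.629  -0.3956  0.1596] gap 0.0062 F [0.8 1.  7.2] q [ 0.14  0.87  0.66  1.38 -0.4   1.29  1.99]
```

```bash
cat >> pick.py <<'E'
def check(n,seat,Me):
    """pose of the placed case in leaned easel frame, from its broad front face/top"""
    C,L=caseOnEasel(Me,1); d=shot("wrist"); P=(cloud(d).reshape(-1,3)-seat)@L
    Q=P[(abs(P[:,0]+.019)<.02)&(abs(P[:,1])<.06)&(abs(P[:,2])<.045)]
    print("front face n",len(Q),"x med(mm, want -19)",(np.median(Q[:,0])*1000).round(1),"y ext",np.round(np.percentile(Q[:,1],[1,99])*1000,1) if len(Q) else None)
    if len(Q)>30: 
        A=np.c_[Q[:,1:],np.ones(len(Q))]; k=abs(Q[:,0]-np.median(Q[:,0]))<.004; c=np.linalg.lstsq(A[k],Q[k,0],rcond=None)[0]; print("  plane tilt deg yaw,lean",np.degrees(c[:2]).round(2))
    T=P[(abs(P[:,2]-.0575)<.006)&(abs(P[:,0])<.022)&(abs(P[:,1])<.06)]
    if len(T)>30: print("top n",len(T),"z med (57.5)",(np.median(T[:,2])*1000).round(1),"x ext",np.round(np.percentile(T[:,0],[1,99])*1000,1),"y ext",np.round(np.percentile(T[:,1],[1,99])*1000,1)); c=np.polyfit(T[:,1],T[:,2],1); print("  roll",np.degrees(c[0]).round(2))
    return d
E
python3 - <<'E'
from pick import *
d=dict(np.load("s3.npz")); seat,Me,_=easel(d,3); C,L=caseOnEasel(Me,1)
release(L[:,2])
ptp(seat+.02*L[:,0]+[0,0,.36],down(-.41+np.pi/2)); s2=None
d=check(3,seat,Me)
easel(d,1); easel(d,2); cv2.imwrite("pics/a3.png",d["pixels"][:,:,::-1]); st()
E
```

```text
easel 3 org [ 0.6044 -0.3606  0.    ] yaw -0.41 lean 0.269 w 0.102 n 941 1132 seat [ 0.6196 -0.3672  0.0988]
t 40.0 p [ 0.6453 -0.4026  0.3566] gap 0.0855 F [ 0.4 -0.3 -0.2] q [ 0.16  0.77  0.71  1.09 -0.34  1.66  1.94]
front face n 932 x med(mm, want -19) -23.1 y ext [-43.3  45.1]
  plane tilt deg yaw,lean [0.24 0.03]
top n 1080 z med (57.5) 57.1 x ext [-21.6  13.7] y ext [-42.6  45.3]
  roll 0.18
easel 1 org [ 0.4569 -0.2307  0.    ] yaw 0.033 lean 0.281 w 0.1018 n 530 786 seat [ 0.4734 -0.2302  0.0988]
easel 2 org [ 0.5907 -0.0377  0.    ] yaw 0.073 lean 0.266 w 0.1021 n 1186 1441 seat [ 0.6071 -0.0365  0.0988]
t 40.6 p [ 0.6373 -0.3738  0.4523] gap 0.0854 F [-0.   0.  -0.9] q [ 0.07  0.55  0.74  1.24 -0.36  1.49  1.92]
```

View pics/a3.png

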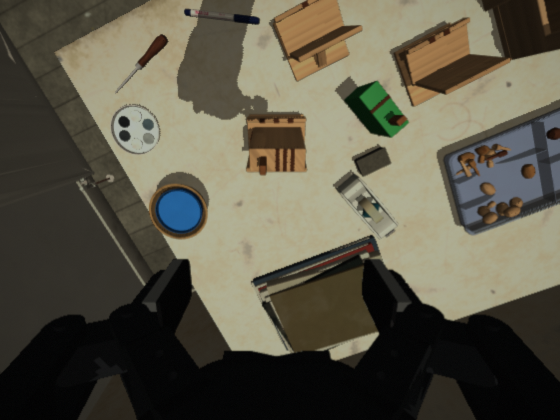

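The picture shows the case standing on easel_3 at (275,145) with its three bands, roughly centred. I'll check the gap to the backrest using the strips beside the case.

```bash
cat >> pick.py <<'E'
def gap(seat,Me,n=0):
    C,L=caseOnEasel(Me,1); d=shot("wrist"); P=(cloud(d).reshape(-1,3)-seat)@L
    for s in(1,-1):
        Q=P[(s*P[:,1]>.0475)&(s*P[:,1]<.056)&(P[:,2]>-.03)&(P[:,2]<.03)&(abs(P[:,0]-.019)<.012)]
        print("backrest side",s,len(Q),np.round(np.median(Q[:,0])*1000,1) if len(Q) else "", "y lim",np.round(np.percentile(Q[:,1],[2,98])*1000,1) if len(Q) else "")
    F=P[(abs(P[:,0]+.019)<.012)&(abs(P[:,1])<.04)&(abs(P[:,2])<.04)]; T=P[(abs(P[:,2]-.0575)<.004)&(abs(P[:,0])<.03)&(abs(P[:,1])<.06)]
    k=abs(F[:,0]-np.median(F[:,0]))<.003
    print("case front",np.round(np.median(F[:,0])*1000,1),"lean",np.degrees(np.polyfit(F[k,2],F[k,0],1)[0]).round(2),"y ext",np.round(np.percentile(T[:,1],[.5,99.5])*1000,1))
    B=P[(abs(P[:,1])<.05)&(abs(P[:,2]-.0375)<.006)&(abs(P[:,0]-.025)<.012)]; print("rest top edge",len(B), np.round(np.percentile(B[:,0],[2,98])*1000,1) if len(B) else "")
    return d
E
python3 - <<'E'
from pick import *
d=dict(np.load("s3.npz")); seat,Me,_=easel(d,3,verbose=False)
d=gap(seat,Me); 
ptp([.50,-.33,.42],down(-.41+np.pi/2)); gap(seat,Me); st()
E
```

```text
backrest side 1 6 19.5 y lim [50.  51.9]
backrest side -1 18 18.8 y lim [-51.9 -48. ]
case front -23.1 lean 0.04 y ext [-42.9  45.8]
rest top edge 74 [18.5 26.3]
backrest side 1 1 20.2 y lim [50.6 50.6]
backrest side -1 51 19.2 y lim [-52.1 -47.7]
case front -23.0 lean 0.07 y ext [-43.4  45.3]
rest top edge 17 [18.2 25.6]
t 41.3 p [ 0.5012 -0.3297  0.4193] gap 0.0854 F [ 0.2  0.3 -0.6] q [-0.07  0.34  0.8   1.63 -0.25  1.28  1.93]
```

The easel has not moved, but the case is parallel to the backrest and 4 mm short of it. I'll nudge its foot back with closed fingers.

```bash
cat >> pick.py <<'E'
def nudge(seat,Me,h=-.0335,yoff=0.):
    C,L=caseOnEasel(Me,1); ex=Me[:,0]; M=down(np.arctan2(ex[1],ex[0])+np.pi/2)
    eoat.grasp(30)
    q=seat+L@[-.019,yoff,h]-.011*ex
    ptp(q-.03*ex+[0,0,.25],M); line(q-.03*ex,vel=.2); line(q-.012*ex,vel=.08)
    print("pushed",line(q+.006*ex,vel=.02,f=4)); p=np.array(robot.get_state()["position"]); print("stop mm",((p-q)@ex*1000).round(1)); st()
    line(p-.03*ex,vel=.1); line(p-.03*ex+[0,0,.30],vel=.25); eoat.gripper_open()
E
python3 - <<'E'
from pick import *
d=dict(np.load("s3.npz")); seat,Me,_=easel(d,3,verbose=False)
nudge(seat,Me); ptp(seat+.02*Me[:,0]+[0,0,.36],down(-.41+np.pi/2)); gap(seat,Me); st()
E
```

```text
pushed False
stop mm 5.9
t 45.4 p [ 0.5901 -0.3544  0.0713] gap 0.0002 F [-1.   0.1  0.2] q [ 0.13  0.77  0.55  1.81 -0.58  0.73  2.16]
backrest side 1 4 19.3 y lim [50.1 51.3]
backrest side -1 16 19.0 y lim [-51.6 -47.8]
case front -23.1 lean 0.02 y ext [-43.   45.8]
rest top edge 59 [18.2 24.8]
t 48.6 p [ 0.6371 -0.3751  0.4577] gap 0.0854 F [-0.5  0.1 -0.1] q [ 0.06  0.55  0.76  1.23 -0.37  1.5   1.93]
```

```bash
sed -i 's/q+.006\*ex/q+.025*ex/' pick.py; python3 - <<'E'
from pick import *
d=dict(np.load("s3.npz")); seat,Me,_=easel(d,3,verbose=False)
nudge(seat,Me); ptp(seat+.02*Me[:,0]+[0,0,.36],down(-.41+np.pi/2)); gap(seat,Me); st()
E
```

```text
pushed True
stop mm 8.9
t 53.0 p [ 0.5929 -0.3555  0.0705] gap 0.0 F [-0.3  0.5  0. ] q [ 0.12  0.78  0.56  1.8  -0.59  0.74  2.16]
backrest side 1 4 18.9 y lim [50.2 51.4]
backrest side -1 18 19.1 y lim [-52.1 -47.9]
case front -19.2 lean 0.03 y ext [-43.   45.9]
rest top edge 20 [18.7 24.3]
t 56.2 p [ 0.6372 -0.3751  0.4578] gap 0.0857 F [-0.6 -0.5  0.3] q [ 0.06  0.56  0.77  1.23 -0.38  1.5   1.93]
```

Flush now: the front is at −19.2 mm and the case is centred within 1.5 mm. Next is case_2 (rack y = +38.6 mm).

```bash
cat >> pick.py <<'E'
def grab(n):
    y=SLOT[n]; M=toolM(RM,1); ox=-.030
    ptp(rk(ox,y,.27),M); line(rk(ox,y,.16),vel=.15); print(line(rk(ox,y,.136),vel=.05,f=6))
    eoat.grasp(40); st()
    if robot.get_state()["finger_gap"]<.004: print("MISS"); return False
    tip(0,np.radians(9)); eoat.grasp(80)
    p=np.array(robot.get_state()["position"]); line(p+[0,0,.006],vel=.03); st(); return True
def put(seat,Me,rel,tc=(-.0225,0,.0626),f=-.003):
    C,L=caseOnEasel(Me,1); M=toolM(C@R.from_euler('y',rel).as_matrix(),1); p=seat+C@np.array(tc); lx,lz=L[:,0],L[:,2]
    line(p+.08*lz+f*lx,M,vel=.25); line(p+.012*lz+f*lx,vel=.12)
    print("touch",line(p-.006*lz+f*lx,vel=.03,f=4)); st(); q=np.array(robot.get_state()["position"]); print("down err mm",((q-p)@lz*1000).round(1))
    release(lz)
E
python3 - <<'E'
from pick import *
if grab(2): out(); d,_=stage(2); held(); np.savez("s2.npz",**d)
E
```

```text
False
t 60.7 p [0.5527 0.241  0.1362] gap 0.0084 F [ 1.4 -0.2  2.6] q [-1.04  0.69  0.87  1.98 -0.73  0.81  0.31]
t 61.7 p [0.5336 0.24   0.1384] gap 0.0079 F [-0.2  1.1 -1.1] q [-1.12  0.62  0.86  2.14 -0.81  0.57  0.36]
t 62.3 p [0.5344 0.2399 0.1447] gap 0.0064 F [ 0.4 -0.2 -1.4] q [-1.13  0.61  0.87  2.13 -0.8   0.58  0.35]
t 62.8 p [0.5344 0.2402 0.1669] gap 0.0067 F [-0.1  0.7 -2. ] q [-1.17  0.59  0.92  2.11 -0.76  0.62  0.32]
t 64.4 p [0.4543 0.2345 0.3641] gap 0.0064 F [-0.1 -0.  -2.8] q [-1.67  0.21  1.27  2.01 -0.18  0.93 -0.26]
t 66.3 p [ 0.6469 -0.033   0.4295] gap 0.0064 F [-0.  -0.  -1.6] q [-0.56  0.42  0.82  1.51 -0.31  1.35  1.93]
easel 2 org [ 0.5906 -0.0364  0.    ] yaw 0.065 lean 0.271 w 0.1017 n 954 1110 seat [ 0.607  -0.0353  0.0988]
held: slope about x -2.39 slope x 0.72 z0 0.0059 3262 3940 y ext [-0.0199  0.0676]
```

```bash
python3 - <<'E'
from pick import *
d=dict(np.load("s2.npz")); seat,Me,_=easel(d,2,verbose=False)
robot.set_joints([.02,.40,-.05,1.45,.0,1.40,1.55]); st()
put(seat,Me,np.radians(2.4)); 
ptp(seat+.02*Me[:,0]+[0,0,.36],down(.065+np.pi/2)); d=gap(seat,Me); easel(d,1); st()
E
```

```text
t 67.3 p [ 0.6385 -0.0425  0.4047] gap 0.0063 F [ 0.9  0.4 -2.5] q [ 0.02  0.4  -0.05  1.45 -0.    1.4   1.55]
touch True
t 69.3 p [ 0.6228 -0.0567  0.1603] gap 0.0062 F [1.4 0.5 3.7] q [ 0.    0.64 -0.05  1.68  0.09  1.09  1.55]
down err mm 0.5
t 71.4 p [ 0.6403 -0.0555  0.3572] gap 0.0853 F [-0.2  1.1 -0.5] q [-0.01  0.51 -0.04  1.41  0.07  1.49  1.58]
backrest side 1 5 19.1 y lim [49.9 51.4]
backrest side -1 21 19.0 y lim [-51.4 -47.8]
case front -21.1 lean 0.09 y ext [-43.   45.8]
rest top edge 59 [18.6 26.6]
easel 1 org [ 0.483  -0.2174  0.    ] yaw 0.008 lean 0.277 w 0.1016 n 630 855 seat [ 0.4995 -0.2173  0.0988]
t 72.0 p [ 0.6263 -0.0341  0.4574] gap 0.0853 F [-0.7 -0.5 -0.6] q [ 0.01  0.3  -0.06  1.47  0.02  1.37  1.58]
```

Easel_1 has been knocked about 3 cm, to (0.483, −0.217). Case_2 sits 2 mm short of its backrest, so I'll nudge it and then fetch case_1.

```bash
python3 - <<'E'
from pick import *
d=dict(np.load("s2.npz")); seat,Me,_=easel(d,2,verbose=False)
nudge(seat,Me); ptp(seat+.02*Me[:,0]+[0,0,.36],down(.065+np.pi/2)); d=gap(seat,Me); easel(d,1); st()
robot.set_joints([-.45,.30,0,1.8,0,1.0,-.3])
if grab(1): out(); d,_=stage(1,(.50,-.217)); held(); np.savez("s1.npz",**d); easel(d,3)
E
```

```text
pushed True
stop mm 9.0
t 76.3 p [ 0.5781 -0.0372  0.0707] gap 0.0001 F [ 0.2 -1.2  0. ] q [ 0.01  0.61 -0.06  2.04  0.07  0.5   1.53]
backrest side 1 4 19.2 y lim [50.2 52.1]
backrest side -1 19 18.9 y lim [-51.3 -47.8]
case front -19.2 lean 0.06 y ext [-43.   45.9]
rest top edge 17 [18.2 25. ]
easel 1 org [ 0.483  -0.2177  0.    ] yaw 0.009 lean 0.277 w 0.1018 n 618 843 seat [ 0.4995 -0.2176  0.0988]
t 79.5 p [ 0.6264 -0.0341  0.4579] gap 0.0853 F [-0.5 -0.2 -0.7] q [ 0.01  0.3  -0.07  1.47  0.02  1.37  1.58]
False
t 83.7 p [0.558  0.1641 0.1363] gap 0.0079 F [0.9 0.  2.9] q [-0.39  0.51  0.02  2.   -0.01  0.63 -0.3 ]
t 84.8 p [0.5389 0.1629 0.1384] gap 0.0084 F [-0.1 -0.3 -1.3] q [-0.49  0.45  0.08  2.16  0.05  0.39 -0.39]
t 85.4 p [0.5397 0.1629 0.1448] gap 0.0068 F [ 0.5  0.5 -2. ] q [-0.49  0.44  0.08  2.15  0.05  0.41 -0.39]
t 85.9 p [0.5398 0.163  0.1673] gap 0.0064 F [ 0.3  0.5 -2.1] q [-0.49  0.4   0.08  2.13  0.05  0.46 -0.39]
t 87.5 p [0.4597 0.1573 0.3637] gap 0.0064 F [ 0.6 -0.4 -1.9] q [-0.58  0.06  0.09  2.02  0.07  0.92 -0.46]
t 89.6 p [ 0.5501 -0.2149  0.4297] gap 0.0065 F [-0.4  0.2 -2.6] q [-0.    0.26  0.38  1.62 -0.1   1.28  1.99]
easel 1 org [ 0.4834 -0.219   0.    ] yaw 0.011 lean 0.269 w 0.102 n 914 1098 seat [ 0.4999 -0.2188  0.0988]
held: slope about x -2.33 slope x 0.72 z0 0.006 3276 3932 y ext [-0.0201  0.0677]
easel 3 org [ 0.5684 -0.3437  0.    ] yaw -0.411 lean 0.26 w 0.0895 n 1522 1731 seat [ 0.5835 -0.3503  0.0988]
```

```bash
python3 - <<'E'
from pick import *
d=dict(np.load("s1.npz")); seat,Me,yaw=easel(d,1,(.50,-.217))
put(seat,Me,np.radians(2.4)); 
V=seat+.02*Me[:,0]+[0,0,.36]
ptp(V,down(yaw+np.pi/2)); gap(seat,Me)
nudge(seat,Me); ptp(V,down(yaw+np.pi/2)); gap(seat,Me); st()
d=shot("wrist"); P=cloud(d).reshape(-1,3)
Q=P[(abs(P[:,0]-.435)<.07)&(abs(P[:,1]-.085)<.16)&(P[:,2]>.006)&(P[:,2]<.014)]; print("keeper",len(Q),cv2.minAreaRect((Q[:,:2]*1000).astype(np.float32)))
E
```

```text
easel 1 org [ 0.4834 -0.219   0.    ] yaw 0.011 lean 0.269 w 0.102 n 914 1098 seat [ 0.4999 -0.2188  0.0988]
touch True
t 91.8 p [ 0.5147 -0.2412  0.1603] gap 0.0062 F [ 2.1 -0.7  4. ] q [ 0.04  0.59  0.36  1.86 -0.08  0.95  2.  ]
down err mm 0.6
t 93.9 p [ 0.5323 -0.2408  0.3573] gap 0.0854 F [-0.3  0.  -0.2] q [-0.01  0.42  0.41  1.6  -0.03  1.38  1.98]
backrest side 1 5 19.2 y lim [50.3 52. ]
backrest side -1 15 19.1 y lim [-51.4 -47.8]
case front -20.8 lean 0.06 y ext [-43.   45.9]
rest top edge 37 [18.5 26.8]
pushed True
stop mm 9.2
t 98.9 p [ 0.4711 -0.2189  0.0709] gap 0.0001 F [-0.4 -0.1  0.3] q [ 0.16  0.57  0.23  2.19 -0.32  0.42  2.23]
backrest side 1 7 19.0 y lim [49.6 51.9]
backrest side -1 19 19.0 y lim [-51.3 -47.8]
case front -19.1 lean 0.02 y ext [-43.2  45.7]
rest top edge 14 [18.5 24.4]
t 102.0 p [ 0.519  -0.2187  0.4579] gap 0.0857 F [-0.  -0.8  0.2] q [-0.03  0.21  0.42  1.62 -0.09  1.33  1.98]
keeper 2431 ((459.8865051269531, 84.80342102050781), (88.18083190917969, 253.16529846191406), 0.5627880692481995)
```

All three cases are seated. Now the keeper goes home.

```bash
python3 - <<'E'
from pick import *
K0=np.array([.435,.085,0]); M=down(np.pi/2)
robot.set_joints([-.16,.15,-.1,2.0,.03,.98,1.25]); ptp(K0+[0,0,.30],M); st()
line(K0+[0,0,.06],vel=.2); print(line(K0+[0,0,.0155],vel=.05,f=6)); eoat.grasp(40); st()
line(K0+[0,0,.25],vel=.15)
H=down(RY+np.pi/2); line(rk(-.071,0,.25),H,vel=.15); line(rk(-.071,0,.132),vel=.12)
print(line(rk(-.071,0,.112),vel=.03,f=4)); st()
eoat.gripper_open(); line(rk(-.071,0,.27),vel=.15); ptp([.47,.2,.42],H); st()
d=shot("wrist"); from m import rackpose; rackpose(d); np.savez("f.npz",**d)
s=shot("top"); cv2.imwrite("pics/f.png",np.vstack([cv2.resize(d["pixels"][60:320],(700,325)),cv2.resize(s["pixels"][140:260,140:440],(700,270))])[:,:,::-1])
E
```

```text
t 103.6 p [0.4348 0.0846 0.2998] gap 0.0856 F [-0.  -0.8  0.5] q [-0.2   0.14 -0.14  2.08  0.02  0.92  1.22]
False
t 106.6 p [0.4351 0.0849 0.0158] gap 0.0229 F [0.2 0.  4.8] q [-0.29  0.62 -0.04  2.38  0.16  0.14  1.09]
True
t 111.0 p [0.514  0.1998 0.1185] gap 0.0231 F [-0.2 -0.   2.6] q [-0.37  0.51 -0.15  2.07  0.14  0.57  1.02]
t 113.5 p [0.4698 0.1998 0.4196] gap 0.0851 F [-0.3  0.8 -0.5] q [-0.34  0.15 -0.2   1.77  0.03  1.23  1.09]
keeper 3388 [514.3 200.3] [ 40.2 254.3] 3.81 0.1124
rail 2167 [629.7 208. ] [ 30.2 214.2] 3.72 0.1531
```

View pics/f.png

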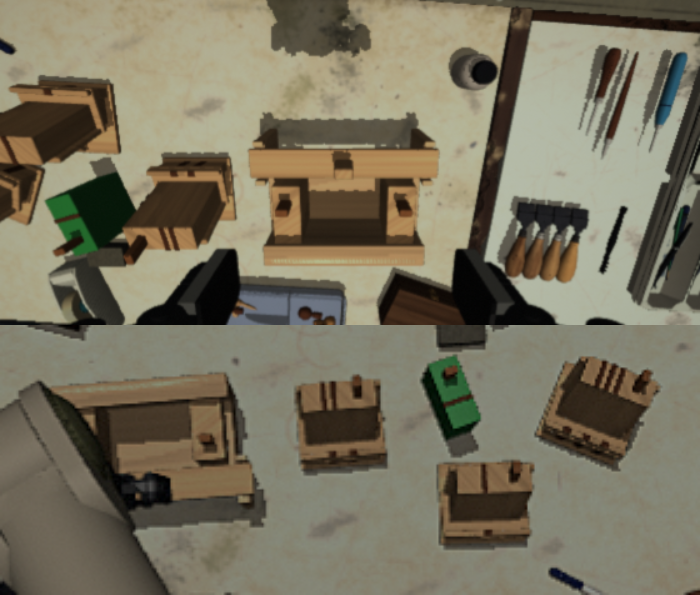

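The keeper is home at (343,160), within 1 mm of where it started, and both plain cases still stand in the rack at (285,205) and (402,205). The lower panel shows one, two and three bands on the matching easels at (487,495), (340,420) and (605,400). The bottle and the green case have not moved.

```bash
python3 -c "
from cell import robot
print(robot.close_job())"
```

```text
the job is handed in; nothing more can be done
None
```

The job is handed in at about 114 s. Cases 1, 2 and 3 stand on their matching easels, flush with the backrest and centred to about 1.5 mm. The keeper is back on its brackets, the two plain cases are still in the rack, and the bottle and green case were left alone.

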